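Line up the access panel's quarter-turn fastener and hold the panel shut

TASK

The hinged access panel of the analyser's fluidics module is standing slightly ajar on its spring because its quarter-turn fastener is out of line. Turn the fastener's wing clockwise until the slot in it lines up with the two raised ribs on the panel, then press the panel fully down against its frame and keep pressing it there with the fingers: finish while still holding it shut, and leave the tube rack, the bottle and the slide box where they are.

Things in the scene. Friction and masses are not known exactly. Their poses are not given: they have to be found in the camera images.
- module: low white bench instrument, 260 (x) by 340 (y) by 120 mm high, fixed to the bench. Origin: centre of its underside on the bench; its -x side faces the robot (yawed up to 0.6 rad), z up. Left of its middle (y 55 to 155 mm, x -85 to 85 mm) is a flat console with a screen, up to 148 mm high; the rest of the top, at 120 mm, is the frame on which the panel closes.
- panel (a joint): opening angle of the access panel, rad. 0 = fully down on the frame, top face at 126 mm; 0.1 = upper stop, where a spring holds its front edge 16 mm up. Keeping it fully down takes about 7 N pressed on a rubber pad; let go, it springs up. While the fastener is more than about 0.19 rad out of line, its stud strikes the slotted receptacle below and the panel stops at about 0.055.
- fastener (a joint): angle of the quarter-turn fastener, rad. 0 = slot and wing in line with the two ribs (wing parallel to the module's x axis, pointing at the hinge); it starts between 0.7 and 1.5, turned anticlockwise seen from above, and is to be turned clockwise. End stops at -0.5 and 1.75, so it can be turned too far. Friction 0.08 N m; it stays where it is left.
- fastener_grip (a point): middle of the fastener's black wing, 13 mm above the panel's top, 120 mm in front of the hinge. The wing is an upright bar 54 mm long, 9 mm thick, 4 to 22 mm above the panel, a light slot along its top, on a steel disc 40 mm across. x axis: along the wing; z: turning axis (tilted with the panel, at most 0.1 rad). Ribs 10 by 4 by 2 mm lie 37 mm fore and aft of it.
- panel_left (a point): centre of the left grey rubber pad (40 mm square, flat) on the panel's top face, 140 mm in front of the hinge line, 50 mm to the panel's left (+y) of its centre line; a good place to press. Axes: the panel's own, x towards the hinge, z out of its top face.
- panel_right (a point): the same for the right pad, 50 mm to the -y side of the panel's centre line.
- rack: loose white tube rack with capped tubes, 70 by 160 by 106 mm, standing beside the module on its left. Origin: centre of its underside. Leave alone.
- bottle: loose amber bottle, 64 mm across, 150 mm tall, standing on the module's right. Origin: centre of its underside. Leave alone.
- slidebox: loose grey slide box, 70 by 120 by 32 mm, lying behind the module. Origin: centre of its underside. Leave alone.
- panel_hinge (a point): middle of the panel's hinge line, at its far edge and underside: module x 90, y -60, z 120 mm. The panel is a light grey plate 160 by 150 by 6 mm reaching from here towards the robot. Axes: the panel's own, x away from the robot, y along the hinge, z out of its top face.

How it is judged (in metres and radians):
On the way:
1. the fastener's slot is lined up with the ribs (value of joint fastener between -0.22 and 0.22 rad), for 0.2 s.
At the end, for the whole second after the job is handed in: The fastener is within 0.22 rad of lined up with the ribs, the panel is down on its frame (joint below 0.02 rad, front edge within about 3 mm) and stays so, held by the fingers pressing on the panel or its fastener with more than 3 N, and no loose thing lies on the panel (all of step 1 and value of joint panel below 0.02 rad and contact force between the fingers and panel above 3 N and contact force between each of rack, bottle, slidebox and panel below 0.3 N); the arm keeps its last pose, push and grip.
It fails at once if the tube rack, bottle or slide box is pushed more than 40 mm away (distance of any of rack, bottle, slidebox from where it was at the start of the episode above 0.04 m).
It fails at once if the tube rack or the bottle is tipped over (angle between any of rack, bottle's own z axis and vertical above 0.6 rad).
It also fails if it takes over 42 s, if anything falls off the work surface, if the arm or the gripper's body presses on something with over 40 N, if the wrist force passes 120 N, or if a joint passes its speed limit or range.

ROBOT

A 6-joint arm with a two-finger parallel gripper is mounted at the origin on the work surface. World frame = base frame: x ahead of the robot, y to its left, z up, the work surface at z = 0. Lengths are in mm, angles in rad, forces in N, time in s.
With the tool pointing down it reaches from about 300 to 775 mm from the base axis. Payload 14.6 kg.
Tool frame: the origin (TCP) lies midway between the tips of the shut fingers; the grasp point (between the pads) lies 19 mm behind it; y points along the fingers, x is the direction in which the jaws open and shut, and the axes are right-handed (so a half turn about y gives the same grasp; the last joint's range is limited). The gripper opens to 94 mm and grips with 3 to 60 N. Pads are 16 mm wide; open, the fingers measure 119 mm over their backs; the gripper's body (75 mm by 177 mm) begins 78 mm behind the grasp point.
Start: joints at [1.11, 0.3, 1.521, -0, 1.321, -0.067], TCP at [211.032, 507.893, 205.446] pointing down, gripper open.
Joint ranges: [-3.03, 3.03], [-0.79, 2.21], [0.23, 2.52], [-1.04, 4.18], [0, 3.07], [-2.55, 2.55]. Speed limits (rad/s): [2.22, 2.22, 2.57, 3.14, 3.14, 3.14].

INTERFACE

Orientations are given as [roll, pitch, yaw] about the fixed x, y, z axes, in that order (R = Rz(yaw) Ry(pitch) Rx(roll)).
In Python, from cell import manip gives the robot as it stands.
- The arm moves only by the tool servo_tool, never from a script. Its argument "commands" is a list of rows, each an object with "dp": the shift along the tool's x, y, z in mm, a list of three; "turn": the turn, a rotation vector about the tool's x, y, z in degrees, a list of three. A call has 1 to 5 rows; each row is the pose to reach, as a shift and turn from the pose measured when the call began, along the tool's axes at that moment; what a row does not reach only later rows make up. A row lasts 1/12 s, in which the tool goes at most 41.7 mm and 7.16 degrees, less where a joint would pass 70% of its speed; a pose out of reach is approached as far as the arm can. A call with a gripper value outside its range is refused whole. "grip" is the gripper command: -1 is fully open, 1 is shut, values between are in proportion, set as the call begins (left out, the last holds). The fingers move at their own pace and stop on an object; "force" is the grip in N (left out, the last holds). Time passes only in rows, so rows that repeat a pose let the fingers close. It gives the time, the measured TCP pose, the force and the opening at its end, in the units of the state.
- manip.read_state(): the state, without advancing time (a new reading comes with each control period).
- manip.camera(name): name is "side" or "top" or "wrist"; returns a dict with "img" (480x640x3 uint8, red, green, blue), "depth" (480x640 float32, mm along the optical axis (not along the pixel's ray), 0 where there is no reading), "K" (3x3 intrinsics, pixels), "R" (3x3) and "t" (3): a world point X has camera coordinates R X + t; the wrist camera has in their place "hand_eye" (4x4, takes a point from camera to tool coordinates, whose origin is the TCP and whose axes are the tool frame's). Camera axes: x right, y down, z forward; pixel columns grow to the right and rows downward; lengths in mm; the calibration is good to about 2 mm. A picture is of the moment at which its call begins: read the wrist's pose just before it.
- manip.sign_off(): hands the job in, once; it reports no verdict.
The state is a dict: "clock": time; "joints": joint angles; "qd": joint speeds; "effort": joint torques, N m; "eef_pos": TCP position; "eef_rot": TCP orientation; "wrist_force": force on the tool from outside, world axes, zero at the start; "moment": the same for the moment, N m; "finger_gap": finger opening in mm.
Only numpy, scipy, OpenCV 4.12 (cv2) and the standard library are available. Lean on these libraries where they do the work, as an engineer would, in place of code of your own. Each camera call takes 0.05 s, during which the arm holds its last target.

## Working session

There is one attempt and no reset: what is moved stays moved. The work goes in short steps, Python scripts to look and compute and a tool call to move; the robot and the scene stay as the last step left them, time stands still between calls to the robot, and variables do not carry over. Pictures are saved under pics/ and viewed, and the job is handed in when it is done.

Besides the shell and the picture viewer there is one more tool, called after "Call:" by a JSON object that holds its "op" and its "data", one argument or row to a line. servo_tool: Moves the arm, as the interface text tells. Its arguments: {"type":"object","properties":{"commands":{"type":"array","items":{"type":"object","properties":{"dp":{"type":"array","items":{"type":"number"}},"turn":{"type":"array","items":{"type":"number"}}}}},"grip":{"type":"number"},"force":{"type":"number"}},"required":["commands"]}

```bash
ls; mkdir -p pics; python3 - <<'E'
from cell import manip
import cv2,pickle
print(manip.read_state())
for n in ["top","side","wrist"]:
    s=manip.read_state(); c=manip.camera(n); c['state']=s
    pickle.dump(c,open(f'{n}0.pkl','wb')); cv2.imwrite(f'pics/{n}0.png',c['img'][:,:,::-1])
    if n!="wrist": print(n,c['K'],c['R'],c['t'])
    else: print(c['K'],c['hand_eye'])
E
```

```text
pics
{'clock': 0.0, 'joints': array([ 1.11037504e+00,  3.00446529e-01,  1.52155825e+00,  1.51293729e-05,
        1.32072121e+00, -6.65721892e-02]), 'qd': array([ 0.00057157,  0.00107016,  0.00080145, -0.00194038, -0.00072271,
       -0.00013328]), 'effort': array([-2.13575629e-03, -5.31803477e+01, -3.52739561e+01,  7.07559334e-02,
        2.43383349e-02, -8.02764430e-05]), 'eef_pos': array([210.92985055, 507.66540922, 204.90947391]), 'eef_rot': array([-1.57070631e+00,  1.12985133e-03,  1.17694353e+00]), 'wrist_force': array([ 0.04997491, -0.79861404,  0.13475864]), 'moment': array([0.00648635, 0.01251367, 0.01807841]), 'finger_gap': 93.84638460619291}
top [[531.0675103    0.         315.32397088]
 [  0.         531.0675103  239.38686057]
 [  0.           0.           1.        ]] [[-0.00767402 -0.99996877 -0.00188991]
 [-0.99365221  0.00783765 -0.11222232]
 [ 0.11223363  0.00101672 -0.99368133]] [  82.60000011  620.10239005 1120.25156345]
side [[583.12008046   0.         318.55509226]
 [  0.         583.12008046 231.59689679]
 [  0.           0.           1.        ]] [[ 0.788692   -0.61478773  0.00098992]
 [-0.36087098 -0.46425253 -0.8088521 ]
 [ 0.49773192  0.63757795 -0.58801131]] [-419.43888687  359.33501559  912.52124704]
[[347.00312558   0.         314.1668589 ]
 [  0.         347.00312558 242.25207447]
 [  0.           0.           1.        ]] [[ 9.99999809e-01 -5.38543522e-04 -3.01774489e-04 -7.80103561e-02]
 [ 1.67519253e-04 -2.33767306e-01  9.72292558e-01 -1.78901943e+02]
 [-5.94166868e-04 -9.72292423e-01 -2.33767171e-01  6.68048872e+01]
 [ 0.00000000e+00  0.00000000e+00  0.00000000e+00  1.00000000e+00]]
```

View pics/top0.png

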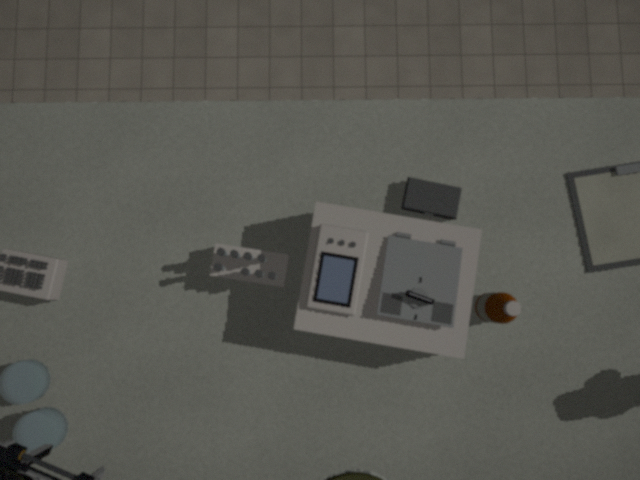

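View pics/side0.png

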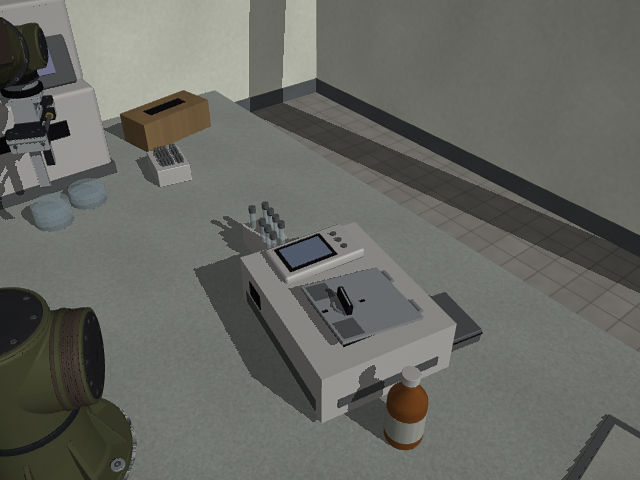

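View pics/wrist0.png

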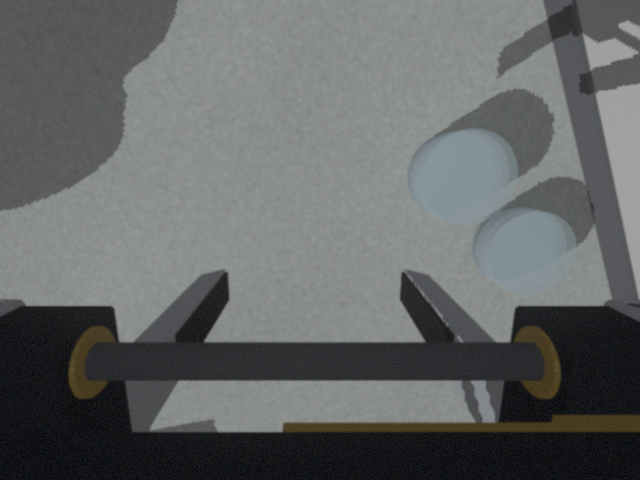

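The top view shows the module at about (390,280), the panel at cols 378–462, the wing near (419,297), the ribs near (420,280) and (416,317), the bottle at (500,307), the rack at (245,265) and the slide box at (432,197). I'll zoom in and measure.

```bash
cat > h.py <<'E'
import numpy as np,pickle,cv2
from scipy.spatial.transform import Rotation as Ro
def cloud(c):
    d=c['depth'].astype(float); K=c['K']; v,u=np.mgrid[:480,:640]
    P=np.stack([(u-K[0,2])/K[0,0]*d,(v-K[1,2])/K[1,1]*d,d],-1)
    if 'R' in c and c.get('hand_eye') is None: W=(P-c['t'])@c['R']
    else:
        H=c['hand_eye']; P=P@H[:3,:3].T+H[:3,3]; s=c['state']
        W=P@Ro.from_euler('xyz',s['eef_rot']).as_matrix().T+s['eef_pos']
    W[d<=0]=np.nan
    return W
E
python3 - <<'E'
from h import *
c=pickle.load(open('top0.pkl','rb')); W=cloud(c)
im=c['img'][190:370,280:530,::-1]
cv2.imwrite('pics/topcrop.png',cv2.resize(im,None,fx=3.2,fy=3.2,interpolation=cv2.INTER_CUBIC))
for n,(u,v) in dict(mTL=(316,205),mTR=(480,231),mBR=(463,356),mBL=(297,330),wing=(419,297),padL=(392,300),padR=(443,310),rib=(420,280),bottle=(512,308),rack=(245,265)).items(): print(n,W[v,u].round(1))
z=W[...,2]
m=np.zeros(z.shape,bool); m[195:365,290:485]=1
# frame top
f=m&(abs(z-120)<4)
pts=W[f][:,:2].astype(np.float32); r=cv2.minAreaRect(pts); print(f.sum(),r, cv2.boxPoints(r).round())
E
```

```text
mTL [681.3  75.8 120. ]
mTR [ 625.4 -254.2  121.1]
mBR [ 378.1 -211.1  118.4]
mBL [424.5 119.6   0.9]
wing [ 494.1 -119.7  161.5]
padL [488.7 -71.1 139.3]
padR [nan nan nan]
rib [ 527.3 -127.3  137.4]
bottle [ 471.6 -300.3  150.4]
rack [565.2 228.5  48.9]
11061 ((531.502197265625, -68.25396728515625), (340.9670104980469, 260.5639343261719), 79.76187896728516) [[ 373. -213.]
 [ 629. -259.]
 [ 690.   76.]
 [ 434.  123.]]
```

View pics/topcrop.png

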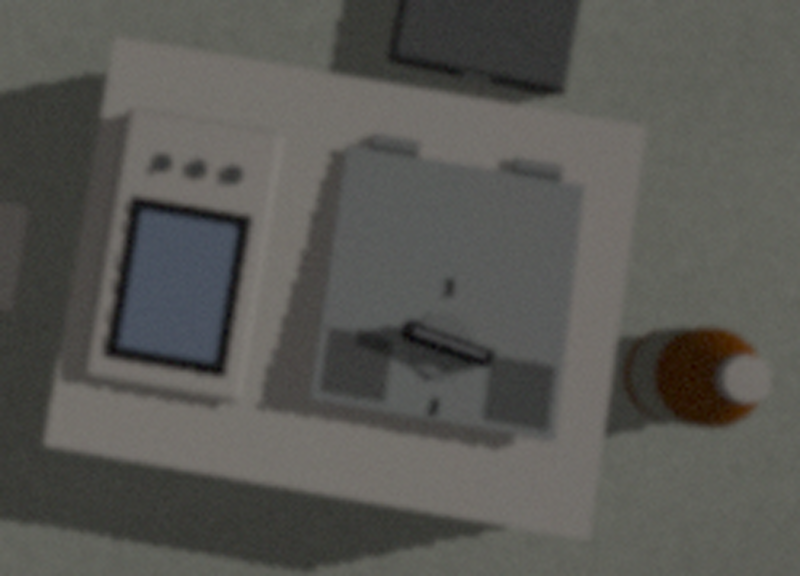

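```bash
cat >> h.py <<'E'
def plan(s,pos,yaw,n,extra=None):
    """rows from state s to pos (mm), tool down, tool-x yaw (rad); prints final dp/turn and fraction rows"""
    R=Ro.from_euler('xyz',s['eef_rot']); T=Ro.from_euler('xyz',[-np.pi/2,0,yaw])
    dp=R.inv().apply(np.array(pos)-s['eef_pos']); tv=(R.inv()*T).as_rotvec(degrees=True)
    print('total dp',dp.round(1),'turn',tv.round(2),'rows>=',max(np.linalg.norm(dp)/41.7,np.linalg.norm(tv)/7.16).round(1))
E
python3 - <<'E'
from h import *
from cell import manip
for n in ['top','side']:
    c=pickle.load(open(n+'0.pkl','rb')); W=cloud(c)
    th=np.radians(-10.24); o=np.array([531.5,-68.3])
    Rm=np.array([[np.cos(th),np.sin(th)],[-np.sin(th),np.cos(th)]])
    L=(W[...,:2]-o)@Rm.T
    # panel plane
    m=(L[...,0]>-60)&(L[...,0]<80)&(L[...,1]>-125)&(L[...,1]<5)&(W[...,2]>118)&(W[...,2]<148)
    A=np.c_[L[m],np.ones(m.sum())]; k=np.linalg.lstsq(A,W[m][:,2],rcond=None)[0]; print(n,m.sum(),'plane',k, 'z at fastener',k@[-30,-60,1])
    m=(abs(L[...,0]+30)<40)&(abs(L[...,1]+60)<40)
    h=W[...,2]-(L@k[:2]+k[2]); w=m&(h>14)&(h<30)
    print(w.sum(), L[w].mean(0), np.percentile(h[w],[50,95])); 
    q=L[w].astype(np.float32); l=cv2.fitLine(q,cv2.DIST_HUBER,0,.01,.01).ravel(); print('ang rel', np.arctan2(l[1],l[0]), cv2.minAreaRect(q))
s=manip.read_state()
plan(s,[492,-121,250],np.radians(-20),0)
E
```

```text
top 4484 plane [-1.06437742e-01 -4.54288802e-04  1.35343233e+02] z at fastener 138.56362253364804
153 [-27.22766594 -59.02022382] [21.3457481  24.90483286]
ang rel 1.3956656 ((-27.057525634765625, -59.439186096191406), (54.891475677490234, 10.00347900390625), 79.1059799194336)
side 3666 plane [-1.06807805e-01  5.40222661e-03  1.34178983e+02] z at fastener 137.05908331449237
169 [-29.70452183 -61.64509091] [20.9784808  23.33588012]
ang rel 1.3885382 ((-28.690235137939453, -60.06769561767578), (56.699317932128906, 10.345669746398926), 79.21033477783203)
total dp [-472.8  -44.6 -500.8] turn [ 4.000e-02  8.744e+01 -4.000e-02] rows>= 16.6
```

Call:
{"op": "servo_tool", "data": {
  "commands": [
    {"dp": [-26, -20, -28], "turn": [0, 6, 0]},
    {"dp": [-52, -40, -55], "turn": [0, 12, 0]},
    {"dp": [-78, -45, -83], "turn": [0, 18, 0]},
    {"dp": [-104, -45, -110], "turn": [0, 24, 0]},
    {"dp": [-130, -45, -138], "turn": [0, 30, 0]}
  ],
  "grip": 0,
  "force": 30
}}

```text
clock: 0.57
eef_pos: [288.7, 333.2, 250.4]
eef_rot: [-1.571, -0.0, 0.649]
wrist_force: [1.2, 0.8, 0.8]
finger_gap: 64.0
```

```bash
cat > p.py <<'E'
import sys
from h import *
from cell import manip
s=manip.read_state(); print(s['clock'],s['eef_pos'].round(1),s['eef_rot'].round(3),s['wrist_force'].round(1),s['finger_gap'].round(1),s['joints'].round(2))
a=list(map(float,sys.argv[1:]))
if a: plan(s,a[:3],np.radians(a[3]),0)
E
python3 p.py 493 -122 250 -20.6
```

```text
Traceback (most recent call last):
  File "p.py", line 4, in <module>
    s=manip.read_state(); print(s['clock'],s['eef_pos'].round(1),s['eef_rot'].round(3),s['wrist_force'].round(1),s['finger_gap'].round(1),s['joints'].round(2))
                                                                                                                 ^^^^^^^^^^^^^^^^^^^^^
AttributeError: 'float' object has no attribute 'round'
```

```bash
sed -i "s/s\['finger_gap'\].round(1)/round(s['finger_gap'],1)/" p.py; python3 p.py 493 -122 250 -20.6
```

```text
0.5667 [288.7 333.2 250.4] [-1.571 -0.     0.649] [1.2 0.8 0.8] 64.0 [ 0.77  0.02  1.74 -0.    1.38  0.13]
total dp [-112.3    0.6 -486.1] turn [1.000e-02 5.777e+01 1.000e-02] rows>= 12.0
```

Call:
{"op": "servo_tool", "data": {
  "commands": [
    {"dp": [-9, 0, -38], "turn": [0, 6, 0]},
    {"dp": [-18, 0, -76], "turn": [0, 12, 0]},
    {"dp": [-27, 0, -115], "turn": [0, 18, 0]},
    {"dp": [-36, 0, -154], "turn": [0, 24, 0]},
    {"dp": [-44, 0, -192], "turn": [0, 30, 0]}
  ]
}}

```text
clock: 0.98
eef_pos: [369.9, 151.6, 250.6]
eef_rot: [-1.571, -0.001, 0.12]
wrist_force: [0.7, 0.0, -0.2]
finger_gap: 46.7
```

```bash
python3 p.py 493 -122 250 -20.6
```

```text
0.9833 [369.9 151.6 250.6] [-1.571e+00 -1.000e-03  1.200e-01] [ 0.7  0.  -0.2] 46.7 [ 0.3  -0.08  1.84 -0.    1.38  0.18]
total dp [  89.5    0.7 -286.4] turn [ 0.   27.48  0.03] rows>= 7.2
```

Call:
{"op": "servo_tool", "data": {
  "commands": [
    {"dp": [11, 0, -36], "turn": [0, 4, 0]},
    {"dp": [22, 0, -72], "turn": [0, 8, 0]},
    {"dp": [34, 0, -108], "turn": [0, 12, 0]},
    {"dp": [45, 0, -144], "turn": [0, 16, 0]},
    {"dp": [56, 0, -180], "turn": [0, 20, 0]}
  ]
}}

```text
clock: 1.4
eef_pos: [447.3, -22.3, 250.7]
eef_rot: [-1.571, -0.001, -0.233]
wrist_force: [1.0, -0.0, -0.8]
finger_gap: 47.1
```

```bash
python3 p.py 493 -122 230 -20.6
```

```text
1.4 [447.3 -22.3 250.7] [-1.571e+00 -1.000e-03 -2.330e-01] [ 1.  -0.  -0.8] 47.1 [-0.13  0.03  1.73 -0.    1.38  0.1 ]
total dp [ 67.4  20.7 -86.5] turn [-0.    7.27  0.04] rows>= 2.7
```

Call:
{"op": "servo_tool", "data": {
  "commands": [
    {"dp": [23, 7, -30], "turn": [0, 2.5, 0]},
    {"dp": [46, 14, -60], "turn": [0, 5, 0]},
    {"dp": [67.5, 20.5, -86.5], "turn": [0, 7.25, 0]},
    {"dp": [67.5, 20.5, -86.5], "turn": [0, 7.25, 0]},
    {"dp": [67.5, 20.5, -86.5], "turn": [0, 7.25, 0]}
  ]
}}

```text
clock: 1.82
eef_pos: [492.9, -123.1, 229.2]
eef_rot: [-1.571, 0.001, -0.361]
wrist_force: [0.5, -1.1, 0.4]
finger_gap: 47.2
```

```bash
cat > w.py <<'E'
import sys
from h import *
from cell import manip
s=manip.read_state(); c=manip.camera('wrist'); c['state']=s
pickle.dump(c,open(sys.argv[1]+'.pkl','wb')); cv2.imwrite(f'pics/{sys.argv[1]}.png',c['img'][:,:,::-1])
W=cloud(c); th=np.radians(-10.24); o=np.array([531.5,-68.3])
Rm=np.array([[np.cos(th),np.sin(th)],[-np.sin(th),np.cos(th)]])
L=(W[...,:2]-o)@Rm.T
m=(L[...,0]>-20)&(L[...,0]<80)&(L[...,1]>-125)&(L[...,1]<5)&(W[...,2]>118)&(W[...,2]<148)
A=np.c_[L[m],np.ones(m.sum())]; k=np.linalg.lstsq(A,W[m][:,2],rcond=None)[0]; print(m.sum(),'plane',k,'z at fastener',k@[-30,-60,1])
h=W[...,2]-(L@k[:2]+k[2]); w=(abs(L[...,0]+30)<40)&(abs(L[...,1]+60)<40)&(h>14)&(h<30)
q=L[w].astype(np.float32); print(w.sum())
if w.sum()>20:
    l=cv2.fitLine(q,cv2.DIST_HUBER,0,.01,.01).ravel(); print('ang rel',np.arctan2(l[1],l[0]),cv2.minAreaRect(q),q.mean(0), np.percentile(h[w],95))
    print('centre world', Rm.T@np.array(cv2.minAreaRect(q)[0])+o)
E
python3 p.py 493 -122 230 -20.6; python3 w.py w1
```

```text
1.8167 [ 492.9 -123.1  229.2] [-1.571e+00  1.000e-03 -3.610e-01] [ 0.5 -1.1  0.4] 47.2 [-0.32  0.19  1.6   0.    1.35  0.04]
total dp [-0.3 -0.8  1.1] turn [-0.   -0.1  -0.08] rows>= 0.0
17887 plane [-1.05970737e-01 -9.16152561e-04  1.34984229e+02] z at fastener 138.2183203308079
931
ang rel 1.3868351 ((-27.676372528076172, -59.09178161621094), (54.05733108520508, 9.197778701782227), 79.53960418701172) [-27.468586 -58.352474] 23.000049598868287
centre world [ 493.75961184 -121.5304739 ]
```

View pics/w1.png

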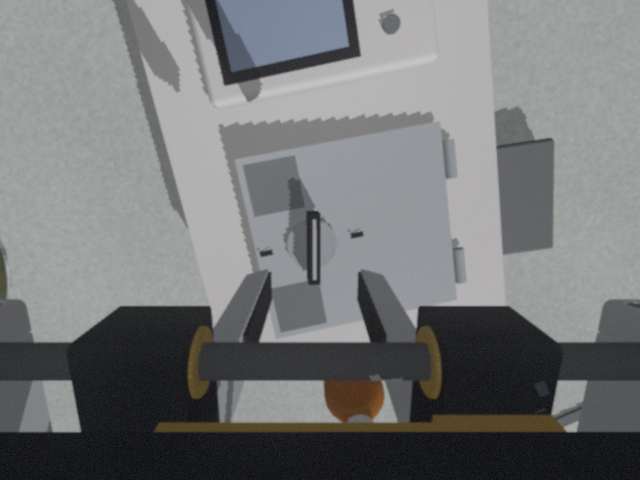

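The wrist view shows the wing upright at (314,247), centred between the fingertips. The measured angle of 1.387 rad, the centre and the height all agree with the other cameras. Next I'll descend over the wing.

Call:
{"op": "servo_tool", "data": {
  "commands": [
    {"dp": [0, 25, 1.4]},
    {"dp": [0, 50, 1.4]},
    {"dp": [0, 70, 1.4]},
    {"dp": [0, 84, 1.4]},
    {"dp": [0, 84, 1.4]}
  ]
}}

```text
$.commands[0]: bad value
```

Call:
{"op": "servo_tool", "data": {
  "commands": [
    {"dp": [0, 0, 0]},
    {"dp": [0, 0, 0]},
    {"dp": [0, 0, 0]},
    {"dp": [0, 0, 0]},
    {"dp": [0, 0, 0]}
  ],
  "grip": 1,
  "force": 30
}}

```text
$.commands[0]: bad value
```

```bash
python3 p.py 493.5 -121.8 145 -20.6; python3 w.py w2
```

```text
1.8667 [ 492.8 -122.1  229.8] [-1.571  0.    -0.36 ] [-1.4 -0.2 -0.7] 46.9 [-0.32  0.19  1.6   0.    1.35  0.04]
total dp [ 0.6 84.8  0.5] turn [-0.01 -0.01 -0.03] rows>= 2.0
17711 plane [-1.05754847e-01 -1.07543170e-03  1.35031189e+02] z at fastener 138.26836039573243
905
ang rel 1.389257 ((-27.7441349029541, -59.17481994628906), (54.05601501464844, 9.681449890136719), 79.36924743652344) [-27.354757 -57.49513 ] 22.929356487052626
centre world [ 493.67816692 -121.60014334]
```

View pics/w2.png

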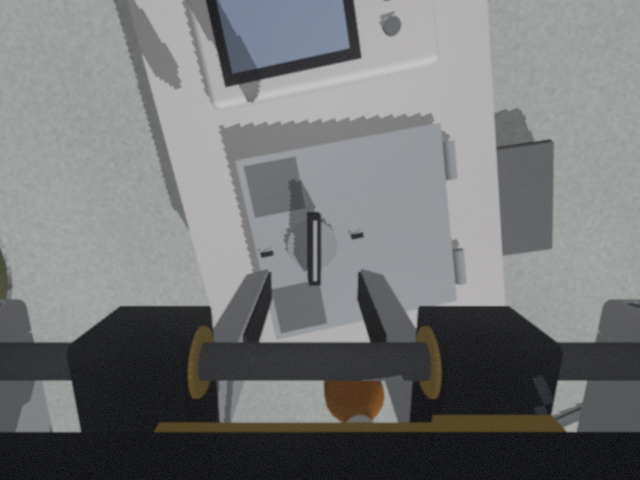

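Both calls were refused because the rows need an explicit "turn", so nothing moved.

Call:
{"op": "servo_tool", "data": {
  "commands": [
    {"dp": [0.5, 25, 0.5], "turn": [0, 0, 0]},
    {"dp": [0.5, 50, 0.5], "turn": [0, 0, 0]},
    {"dp": [0.5, 70, 0.5], "turn": [0, 0, 0]},
    {"dp": [0.5, 85, 0.5], "turn": [0, 0, 0]},
    {"dp": [0.5, 85, 0.5], "turn": [0, 0, 0]}
  ]
}}

```text
clock: 2.33
eef_pos: [492.2, -119.6, 143.2]
eef_rot: [-1.571, 0.003, -0.357]
wrist_force: [-0.7, 0.5, 0.5]
finger_gap: 47.0
```

```bash
python3 p.py 493.5 -121.8 145 -20.6
```

```text
2.3333 [ 492.2 -119.6  143.2] [-1.571  0.003 -0.357] [-0.7  0.5  0.5] 47.0 [-0.31  0.27  1.71  0.    1.16  0.05]
total dp [ 2.  -1.8 -1.6] turn [-0.01  0.17 -0.19] rows>= 0.1
```

Call:
{"op": "servo_tool", "data": {
  "commands": [
    {"dp": [1.5, -2, -1.5], "turn": [0, 0, 0]},
    {"dp": [1.5, -2, -1.5], "turn": [0, 0, 0]},
    {"dp": [1.5, -2, -1.5], "turn": [0, 0, 0]},
    {"dp": [1.5, -2, -1.5], "turn": [0, 0, 0]},
    {"dp": [1.5, -2, -1.5], "turn": [0, 0, 0]}
  ],
  "grip": 1,
  "force": 30
}}

```text
clock: 2.75
eef_pos: [493.3, -121.5, 145.8]
eef_rot: [-1.571, 0.002, -0.356]
wrist_force: [-0.1, 0.3, -0.6]
finger_gap: 16.9
```

```bash
python3 p.py 493.5 -121.8 145 -20.6; python3 w.py w3
```

```text
2.75 [ 493.3 -121.5  145.8] [-1.571  0.002 -0.356] [-0.1  0.3 -0.6] 16.9 [-0.31  0.27  1.71  0.    1.17  0.04]
total dp [ 0.3  0.8 -0.2] turn [-0.01  0.18 -0.12] rows>= 0.0
28073 plane [-1.04937583e-01 -2.07633387e-03  1.34879376e+02] z at fastener 138.15208396087758
2535
ang rel 1.3899822 ((-27.900711059570312, -58.826011657714844), (46.722450256347656, 41.38432693481445), 38.80305480957031) [-27.254494 -55.934628] 27.55361888440927
centre world [ 493.58609303 -121.22905614]
```

View pics/w3.png

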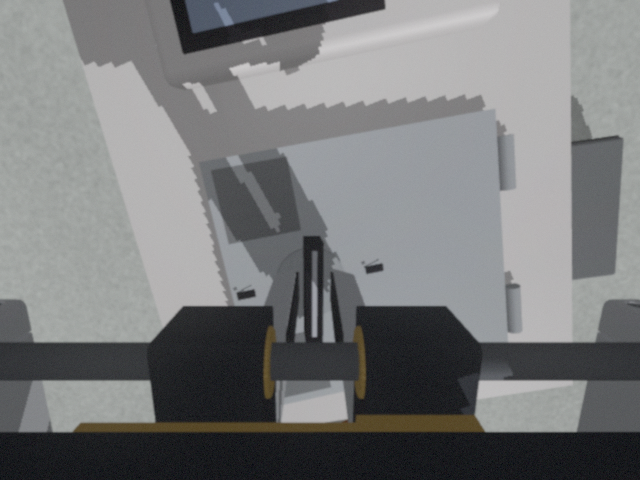

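The wing at (313,290) sits centred between the closing fingers. I'll let them finish.

Call:
{"op": "servo_tool", "data": {
  "commands": [
    {"dp": [0, 0, 0], "turn": [0, 0, 0]},
    {"dp": [0, 0, 0], "turn": [0, 0, 0]},
    {"dp": [0, 0, 0], "turn": [0, 0, 0]}
  ]
}}

```text
clock: 3.05
eef_pos: [492.6, -121.3, 145.5]
eef_rot: [-1.571, 0.004, -0.356]
wrist_force: [-6.3, 1.6, 2.2]
finger_gap: 9.3
```

Call:
{"op": "servo_tool", "data": {
  "commands": [
    {"dp": [0, 0, 0], "turn": [0, 5, 0]},
    {"dp": [0, 0, 0], "turn": [0, 10, 0]},
    {"dp": [0, 0, 0], "turn": [0, 15, 0]},
    {"dp": [0, 0, 0], "turn": [0, 20, 0]},
    {"dp": [0, 0, 0], "turn": [0, 25, 0]}
  ]
}}

```text
clock: 3.47
eef_pos: [492.4, -121.3, 145.5]
eef_rot: [-1.573, 0.004, -0.797]
wrist_force: [-2.1, 1.0, 1.2]
finger_gap: 9.0
```

```bash
python3 p.py 493 -121.7 145.5 -100.2
```

```text
3.4667 [ 492.4 -121.3  145.5] [-1.573  0.004 -0.797] [-2.1  1.   1.2] 9.0 [-0.31  0.27  1.71  0.    1.17  0.48]
total dp [0.7 0.  0.1] turn [ 0.23 54.53 -0.18] rows>= 7.6
```

Call:
{"op": "servo_tool", "data": {
  "commands": [
    {"dp": [0.5, 0, 0], "turn": [0, 5, 0]},
    {"dp": [0.5, 0, 0], "turn": [0, 10, 0]},
    {"dp": [0.5, 0, 0], "turn": [0, 15, 0]},
    {"dp": [0.5, 0, 0], "turn": [0, 20, 0]},
    {"dp": [0.5, 0, 0], "turn": [0, 25, 0]}
  ]
}}

```text
clock: 3.88
eef_pos: [492.4, -121.2, 145.5]
eef_rot: [-1.575, 0.004, -1.238]
wrist_force: [-4.3, 4.3, 2.5]
finger_gap: 8.5
```

```bash
python3 p.py 493 -121.7 145.5 -100.2
```

```text
3.8833 [ 492.4 -121.2  145.5] [-1.575  0.004 -1.238] [-4.3  4.3  2.5] 8.5 [-0.31  0.27  1.71  0.    1.17  0.92]
total dp [0.7 0.  0.3] turn [ 0.31 29.29 -0.19] rows>= 4.1
```

Call:
{"op": "servo_tool", "data": {
  "commands": [
    {"dp": [0, 0, 0], "turn": [0, 7, 0]},
    {"dp": [0, 0, 0], "turn": [0, 14, 0]},
    {"dp": [0, 0, 0], "turn": [0, 21, 0]},
    {"dp": [0, 0, 0], "turn": [0, 28, 0]},
    {"dp": [0, 0, 0], "turn": [0, 29.5, 0]}
  ]
}}

```text
clock: 4.3
eef_pos: [492.4, -121.1, 145.6]
eef_rot: [-1.577, 0.002, -1.76]
wrist_force: [-1.5, 1.0, -0.5]
finger_gap: 8.7
```

```bash
python3 p.py 493 -121.7 145.5 -100.2; python3 w.py w4
```

```text
4.3 [ 492.4 -121.1  145.6] [-1.577  0.002 -1.76 ] [-1.5  1.  -0.5] 8.7 [-0.31  0.27  1.71  0.    1.17  1.45]
total dp [0.5 0.1 0.7] turn [ 0.35 -0.63 -0.11] rows>= 0.1
44272 plane [-1.03967038e-01 -3.16501994e-05  1.34887427e+02] z at fastener 138.00833725605943
2357
ang rel -0.0023228636 ((-26.246585845947266, -56.84084701538086), (30.8774356842041, 51.98199462890625), 69.46845245361328) [-24.614937 -59.255463] 26.83089340339283
centre world [ 495.56677719 -119.56956852]
```

View pics/w4.png

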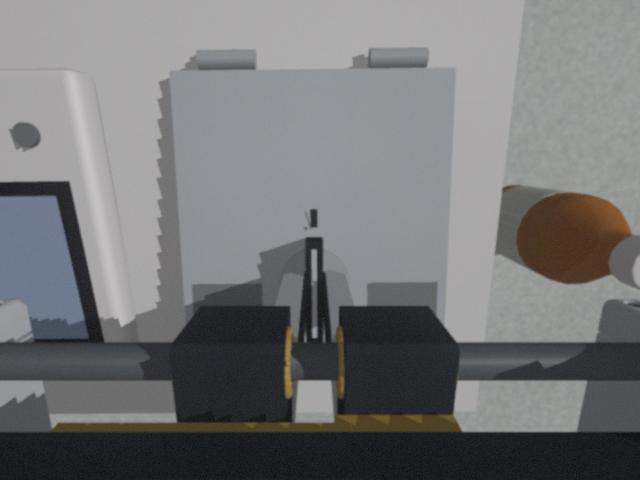

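The wing is now aligned: wing at (315,250), rib at (313,217), measured angle about 0. I'll release, lift and check.

Call:
{"op": "servo_tool", "data": {
  "commands": [
    {"dp": [0, 0, 0], "turn": [0, 0, 0]},
    {"dp": [0, 0, 0], "turn": [0, 0, 0]},
    {"dp": [0, 0, 0], "turn": [0, 0, 0]},
    {"dp": [0, 0, 0], "turn": [0, 0, 0]},
    {"dp": [0, -3, 0], "turn": [0, 0, 0]}
  ],
  "grip": 0
}}

```text
clock: 4.77
eef_pos: [492.3, -121.0, 148.2]
eef_rot: [-1.578, 0.002, -1.756]
wrist_force: [-0.8, -0.2, 0.3]
finger_gap: 38.5
```

Call:
{"op": "servo_tool", "data": {
  "commands": [
    {"dp": [0, -15, 0], "turn": [0, 0, 0]},
    {"dp": [0, -35, 0], "turn": [0, 0, 0]},
    {"dp": [0, -60, 0], "turn": [0, 0, 0]},
    {"dp": [0, -70, 0], "turn": [0, 0, 0]},
    {"dp": [0, -70, 0], "turn": [0, 0, 0]}
  ]
}}

```text
clock: 5.18
eef_pos: [493.6, -121.5, 220.5]
eef_rot: [-1.573, 0.001, -1.756]
wrist_force: [0.6, 0.4, -0.5]
finger_gap: 47.3
```

```bash
python3 p.py 480.5 -69 170 -100.2; python3 w.py w5
```

```text
5.1833 [ 493.6 -121.5  220.5] [-1.573e+00  1.000e-03 -1.756e+00] [ 0.6  0.4 -0.5] 47.3 [-0.31  0.2   1.61  0.    1.33  1.44]
total dp [-49.2  50.6 -22.4] turn [ 0.15 -0.43 -0.08] rows>= 1.8
22935 plane [-1.03894235e-01 -1.33016820e-05  1.34889774e+02] z at fastener 138.0073996549302
962
ang rel -0.0072551537 ((-27.832107543945312, -59.09685134887695), (8.719115257263184, 53.91889190673828), 89.69554138183594) [-26.968168 -59.184273] 23.177552137449602
centre world [ 493.60545615 -121.50777759]
```

View pics/w5.png

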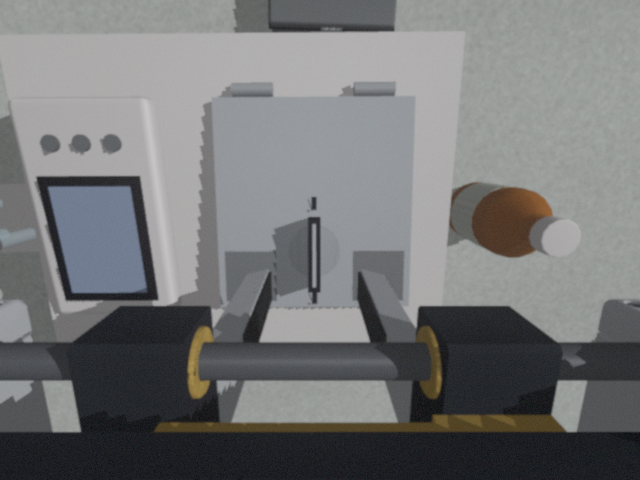

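The slot lies in line with both ribs, at (313,203) and (314,297), and the measured angle is −0.007 rad. Next I'll shut the fingers and move above the left pad.

Call:
{"op": "servo_tool", "data": {
  "commands": [
    {"dp": [-12, 0, -6], "turn": [0, 0, 0]},
    {"dp": [-25, 5, -11], "turn": [0, 0, 0]},
    {"dp": [-37, 15, -17], "turn": [0, 0, 0]},
    {"dp": [-49, 35, -22.5], "turn": [0, -0.4, 0]},
    {"dp": [-49, 50, -22.5], "turn": [0, -0.4, 0]}
  ],
  "grip": 1
}}

```text
clock: 5.65
eef_pos: [478.2, -66.5, 166.5]
eef_rot: [-1.578, 0.002, -1.748]
wrist_force: [0.6, -0.5, -1.5]
finger_gap: 17.2
```

Call:
{"op": "servo_tool", "data": {
  "commands": [
    {"dp": [0, 0, 0], "turn": [0, 0, 0]},
    {"dp": [0, 0, 0], "turn": [0, 0, 0]},
    {"dp": [0, 0, 0], "turn": [0, 0, 0]},
    {"dp": [0, 0, 0], "turn": [0, 0, 0]}
  ]
}}

```text
clock: 5.98
eef_pos: [478.5, -66.6, 167.1]
eef_rot: [-1.577, 0.002, -1.748]
wrist_force: [-0.5, 0.7, 0.1]
finger_gap: 0.7
```

```bash
python3 p.py 480.5 -69 142 -100.2
```

```text
5.9833 [478.5 -66.6 167.1] [-1.577  0.002 -1.748] [-0.5  0.7  0.1] 0.7 [-0.22  0.19  1.75  0.    1.21  1.53]
total dp [ 2.1 25.   2.6] turn [ 0.38  0.06 -0.13] rows>= 0.6
```

Call:
{"op": "servo_tool", "data": {
  "commands": [
    {"dp": [2, 12, 2.5], "turn": [0.4, 0, 0]},
    {"dp": [2, 22, 2.5], "turn": [0.4, 0, 0]},
    {"dp": [2, 28, 2.5], "turn": [0.4, 0, 0]},
    {"dp": [2, 33, 2.5], "turn": [0.4, 0, 0]},
    {"dp": [2, 36, 2.5], "turn": [0.4, 0, 0]}
  ]
}}

```text
clock: 6.4
eef_pos: [479.9, -68.9, 130.7]
eef_rot: [-1.572, 0.002, -1.748]
wrist_force: [-4.3, -0.8, 7.2]
finger_gap: 0.6
```

```bash
python3 p.py 480.5 -69 126 -100.2
```

```text
6.4 [479.9 -68.9 130.7] [-1.572  0.002 -1.748] [-4.3 -0.8  7.2] 0.6 [-0.22  0.24  1.79  0.    1.12  1.53]
total dp [-0.   4.7  0.6] turn [ 0.06  0.05 -0.11] rows>= 0.1
```

Call:
{"op": "servo_tool", "data": {
  "commands": [
    {"dp": [0, 2, 0], "turn": [0, 0, 0]},
    {"dp": [0, 4, 0], "turn": [0, 0, 0]},
    {"dp": [0, 5, 0], "turn": [0, 0, 0]},
    {"dp": [0, 5.5, 0], "turn": [0, 0, 0]},
    {"dp": [0, 5.5, 0], "turn": [0, 0, 0]}
  ]
}}

```text
clock: 6.82
eef_pos: [479.7, -68.9, 126.0]
eef_rot: [-1.572, 0.002, -1.748]
wrist_force: [-7.5, 0.9, 13.1]
finger_gap: 0.3
```

Call:
{"op": "servo_tool", "data": {
  "commands": [
    {"dp": [0, 0.5, 0], "turn": [0, 0, 0]},
    {"dp": [0, 0.5, 0], "turn": [0, 0, 0]},
    {"dp": [0, 0.5, 0], "turn": [0, 0, 0]}
  ]
}}

```text
clock: 7.07
eef_pos: [479.6, -68.9, 126.1]
eef_rot: [-1.572, 0.002, -1.748]
wrist_force: [-3.9, 0.2, 9.5]
finger_gap: 0.6
```

```bash
python3 p.py 480.5 -69 126 -100.2
```

```text
7.0667 [479.6 -68.9 126.1] [-1.572  0.002 -1.748] [-3.9  0.2  9.5] 0.6 [-0.22  0.24  1.79  0.    1.11  1.53]
total dp [-0.1  0.1  0.9] turn [ 0.09  0.03 -0.11] rows>= 0.0
```

Call:
{"op": "servo_tool", "data": {
  "commands": [
    {"dp": [0, 1, 0], "turn": [0, 0, 0]},
    {"dp": [0, 2, 0], "turn": [0, 0, 0]},
    {"dp": [0, 2, 0], "turn": [0, 0, 0]},
    {"dp": [0, 2, 0], "turn": [0, 0, 0]}
  ]
}}

```text
clock: 7.4
eef_pos: [479.7, -68.9, 125.8]
eef_rot: [-1.572, 0.002, -1.748]
wrist_force: [-10.5, 2.5, 21.6]
finger_gap: 0.2
```

```bash
python3 p.py 480.5 -69 126 -100.2; python3 w.py w6;python3 - <<'E'
from h import *
from cell import manip
for n in ['side','top']:
    c=manip.camera(n); cv2.imwrite(f'pics/{n}6.png',c['img'][:,:,::-1]); W=cloud(c)
    th=np.radians(-10.24); o=np.array([531.5,-68.3])
    Rm=np.array([[np.cos(th),np.sin(th)],[-np.sin(th),np.cos(th)]])
    L=(W[...,:2]-o)@Rm.T
    m=(L[...,0]>-60)&(L[...,0]<80)&(L[...,1]>-125)&(L[...,1]<-20)&(W[...,2]>115)&(W[...,2]<140)
    A=np.c_[L[m],np.ones(m.sum())]; print(n,m.sum(),np.linalg.lstsq(A,W[m][:,2],rcond=None)[0])
E
```

```text
7.4 [479.7 -68.9 125.8] [-1.572  0.002 -1.748] [-10.5   2.5  21.6] 0.2 [-0.22  0.24  1.79  0.    1.11  1.53]
total dp [-0.  -0.3  0.8] turn [ 0.06  0.03 -0.1 ] rows>= 0.0
56565 plane [-1.47700586e-02  1.57651743e-04  1.26400758e+02] z at fastener 126.83440089219872
2452
ang rel 0.012863716 ((-26.489612579345703, -51.05427551269531), (46.9915657043457, 50.857418060302734), 68.05522155761719) [-28.467472 -57.60642 ] 21.848256478653674
centre world [ 496.35631065 -113.83196374]
side 3231 [-1.80017211e-02  1.70909176e-02  1.26567219e+02]
top 1983 [2.43370989e-03 9.97245008e-04 1.25838447e+02]
```

View pics/w6.png

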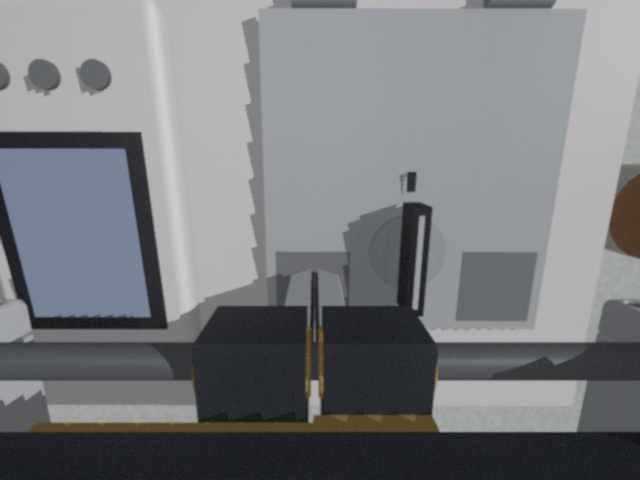

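View pics/side6.png

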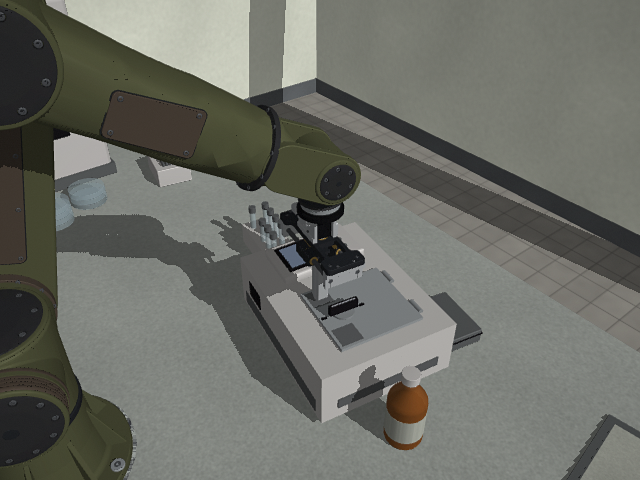

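```bash
python3 - <<'E'
from h import *
c=pickle.load(open('w6.pkl','rb')); W=cloud(c)
th=np.radians(-10.24); o=np.array([531.5,-68.3]); Rm=np.array([[np.cos(th),np.sin(th)],[-np.sin(th),np.cos(th)]])
L=(W[...,:2]-o)@Rm.T; z=W[...,2]
for nm,(y0,y1) in dict(panelR=(-125,-90),frameR=(-165,-145),panelmid=(-45,-5),).items():
  for x0 in range(-110,90,20):
    m=(L[...,0]>x0)&(L[...,0]<x0+20)&(L[...,1]>y0)&(L[...,1]<y1)
    if m.sum()>30: print(nm,x0,m.sum(),np.nanmedian(z[m]).round(2))
E
python3 p.py
```

```text
panelR -90 1421 120.29
panelR -70 2119 125.65
panelR -50 2311 125.7
panelR -30 2448 125.44
panelR -10 2652 125.51
panelR 10 2928 125.58
panelR 30 3117 125.59
panelR 50 3440 125.65
panelR 70 3158 125.64
frameR -90 960 119.71
frameR -70 1148 119.69
frameR -50 1239 119.67
frameR -30 1335 119.69
frameR -10 1452 119.71
frameR 10 1546 119.71
frameR 30 1678 119.75
frameR 50 1808 119.74
frameR 70 1855 119.71
panelmid -70 780 125.41
panelmid -50 7179 179.93
panelmid -30 29558 246.66
panelmid -10 3022 125.5
panelmid 10 3334 125.54
panelmid 30 3545 125.6
panelmid 50 3922 125.64
panelmid 70 3653 125.55
7.55 [479.7 -68.9 125.8] [-1.572  0.002 -1.748] [-10.5   2.1  21.5] 0.1 [-0.22  0.24  1.79  0.    1.11  1.53]
```

The panel is flat and 5.9 mm above the frame along its whole length, the pressing force is steady at 21.5 N, and the slot is in line. I'm handing in.

```bash
python3 -c "
from cell import manip
print(manip.sign_off())"; python3 p.py
```

```text
the job is handed in; nothing more can be done
None
the job is handed in; nothing more can be done
```

I turned the fastener clockwise from about 1.39 rad into line with the ribs. Then I let go of the wing, shut the fingers and pressed the left rubber pad down. I handed the job in at about 7.6 s, still pressing.

**Last checks before hand-in:**
- **Fastener:** it measured −0.007 rad with the wing free. While pressing, the wrist picture still showed the slot in line with the rib visible behind the wing; that frame's fit of +0.013 rad included finger pixels.
- **Panel:** the wrist depth put the panel 5.7 to 6.0 mm above the frame from front to back, so it was fully down.
- **Push:** the upward force at the wrist was steady at about 21.5 N, with about 10.5 N sideways (along x).
- **Loose things:** the arm never touched them, and they look unmoved in the pictures. I did not measure their positions.

**What failed or disagreed:**
- Two move calls were refused for rows without "turn"; nothing moved.
- Rough panel slope fits disagreed: −0.015 (wrist), −0.018 (side), +0.002 (top). The first two took in points on the wing and fingers. The check by strips, away from the wing and fingers, showed no tilt.
- No verdict was reported at hand-in.

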